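# Step-stack the washed cutlery trays to dry

## Task

Stack the washed narrow trays so that air gets into each: set the grey tray right way up on the rim of the white tray, in line with it but stepped 50 mm towards the white tray's blue end, and let go. Then set the bamboo tray on the rim of the grey one, stepped 50 mm back the other way so that it is straight above the white tray. Both must lie level and be left alone, and the nested glass bowls must stay where they are.

Things in the scene. Friction and masses are not known exactly. Their poses are not given: they have to be found in the camera images.
- grey_tray_center (a point): Loose open narrow tray of plain mid-grey plastic, 200 long (x) x 54 wide (y) x 36 high (z) mm, walls 8 mm thick with a flat rim, smooth outside, about 0.2 kg. It stands right way up on the worktop; the same end for end. The point is its centre, half-way up (18 mm above its underside); x runs along its length, z up. It can be gripped from above across its 54 mm width.
- bamboo_tray_center (a point): Loose open narrow tray of brown bamboo, of the same shape and size as the grey one (200 x 54 x 36 mm, walls 8 mm, flat rim), about 0.24 kg, standing right way up on the worktop. The point is its centre, half-way up (18 mm above its underside); x along its length, z up.
- base_tray: Heavy white ceramic open narrow tray standing on the worktop, same size (200 x 54 x 36 mm, walls 8 mm, flat rim 36 mm above the worktop); it does not shift. One end wall is blue. Origin: centre of its underside, at worktop height; x runs along its length towards the blue end, y across, z up.
- bowls_center (a point): Two nested clear glass bowls with a steel filter disc lying in the inner one, 160 mm across and 88 mm high, towards the far edge of the worktop, to be left alone. The point is on their axis 40 mm above the worktop. Also on the worktop: a grey plastic dishwasher spray arm (400 mm long, 44 mm high), a bamboo scrubbing brush (160 x 50 x 40 mm) and a white lidded crock (136 mm across, 162 mm high).
Things that resemble listed ones, but are neither listed nor needed, are in the scene too. Leave any green look-alike of the part that bears grey_tray_center alone.

How it is judged:
By the outcome, as a careful person would: the job done as asked, in the order asked, and still so for the second after the job is handed in, with the robot touching nothing.
It also fails if it takes over 64 s, if anything falls off the work surface, if the arm or the gripper's body presses on something with over 40 N, if the wrist force passes 120 N, or if a joint passes its speed limit or range.

## Robot

A 7-joint arm with a two-finger parallel gripper is mounted at the origin on the work surface. World frame = base frame: x ahead of the robot, y to its left, z up, the work surface at z = 0. Lengths are in m, angles in rad, forces in N, time in s.
With the tool pointing down it reaches from about 0.4 to 0.9 m from the base axis. Payload 5.6 kg.
Tool frame: the origin (TCP) lies on the centre line of the jaws, within the pads' length; the fingertips stand 8 mm ahead of it and the grasp point (between the pads) lies 11 mm behind it (ctrl.tip_extent is the distance from the TCP to the fingertips, in m); z points along the fingers, y is the direction in which the jaws open and shut (so a half turn about z gives the same grasp; the last joint's range is limited). The gripper opens to 92 mm and grips with 3 to 60 N. Pads are 20 mm wide; open, the fingers measure 128 mm over their backs; the gripper's body (75 mm by 189 mm) begins 69 mm behind the grasp point.
Start: joints at [1.084, 0.468, -0.012, 1.603, 0.006, 1.071, -0.056], TCP at [0.279, -0.587, 0.223] pointing down, gripper open.
Joint ranges: [-2.53, 2.53], [-0.31, 2.02], [-1.57, 1.55], [0.28, 2.44], [-1.29, 4.43], [0.15, 1.84], [-2.92, 2.92]. Speed limits (rad/s): [2.57, 2.57, 3.14, 3.14, 3.14, 3.14, 3.14].

## Interface

Orientations are given as a 3x3 rotation matrix whose columns are the frame's x, y, z axes.
In Python, from workcell import ctrl gives the robot as it stands.
- The arm moves only by the shell command python3 -m jog 'ROWS' [FORCE]. ROWS is JSON, a list of rows, each an object of numbers: "tx", "ty", "tz": the shift along the tool's x, y, z in units of 0.4 m (1.0 is 0.4 m); "wx", "wy", "wz": the turn, a rotation vector about the tool's x, y, z in units of pi/2 rad (1.0 is pi/2 rad); "fingers": the gripper command: -1 is fully open, 1 is shut, values between are in proportion. In form: [{"tx": .., "ty": .., "tz": .., "wx": .., "wy": .., "wz": .., "fingers": ..}, ...]. A call has 1 to 20 rows; each row is the pose to reach, as a shift and turn from the pose commanded when the call began, along the tool's axes at that moment; what a row does not reach only later rows make up. A row lasts 1/12 s, in which the tool goes at most 41.7 mm and 7.16 degrees, less where a joint would pass 70% of its speed; a pose out of reach is approached as far as the arm can. A call with a number of a shift or a turn outside -1 to 1 is refused whole. A call with a gripper value outside its range is refused whole. The fingers move at their own pace and stop on an object; FORCE is the grip in N (left out, the last holds). Time passes only in rows, so rows that repeat a pose let the fingers close. It gives the time, the measured TCP pose, the force and the opening at its end, in the units of the state.
- ctrl.read_state(): the state, without advancing time (a new reading comes with each control period).
- ctrl.grab_frame(name): name is "scene" or "side" or "wrist"; returns a dict with "image" (420x560x3 uint8, red, green, blue), "K" (3x3 intrinsics, pixels), "k1" (the pictures are not rectified: a ray, as slopes to the right and down, at radius r is drawn at 1 + k1 r^2 times it, then the intrinsics apply), "T" (4x4, takes a point from camera to world coordinates). Camera axes: x right, y down, z forward; pixel columns grow to the right and rows downward; lengths in m; the calibration is good to about 2 mm. A picture is of the moment at which its call begins. There is no depth.
- ctrl.hand_in(): hands the job in, once; it reports no verdict.
The state is a dict: "clock": time; "q": joint angles; "qvel": joint speeds; "joint_efforts": joint torques, N m; "eef_pos": TCP position; "orientation": TCP orientation; "force": force on the tool from outside, world axes, zero at the start; "ft_torque": the same for the moment, N m; "opening": finger opening in m.
Only numpy, scipy, OpenCV 4.12 (cv2) and the standard library are available. Lean on these libraries where they do the work, as an engineer would, in place of code of your own. Each camera call takes 0.05 s, during which the arm holds its last target.

## Working session

There is one attempt and no reset: what is moved stays moved. The work goes in short steps, Python scripts to look and compute and a shell command to move; the robot and the scene stay as the last step left them, time stands still between calls to the robot, and variables do not carry over. Pictures are saved under pics/ and viewed, and the job is handed in when it is done.

```bash
ls; mkdir -p pics; python3 - <<'E'
from workcell import ctrl
import cv2,numpy as np
s=ctrl.read_state()
print(s['clock'],s['eef_pos'],s['orientation'],s['opening'],ctrl.tip_extent)
for n in ['scene','side','wrist']:
    f=ctrl.grab_frame(n)
    cv2.imwrite(f'pics/{n}0.png',f['image'][:,:,::-1])
    np.savez(f'pics/{n}0.npz',**f)
    print(n,f['K'].tolist(),f['k1'],np.round(f['T'],3).tolist())
E
```

```text
pics
0.0 [ 0.27880203 -0.58653772  0.22163354] [[ 9.03143481e-01  4.29338010e-01 -8.52170664e-04]
 [ 4.29338841e-01 -9.03142183e-01  1.53535522e-03]
 [-1.10444920e-04 -1.75251602e-03 -9.99998458e-01]] 0.09188274728923142 0.008
scene [[493.3488347619624, 0.0, 278.43712363205185], [0.0, 493.3488347619624, 206.30985192960824], [0.0, 0.0, 1.0]] -0.039009142734595964 [[0.871, 0.351, -0.343, 0.94], [0.49, -0.601, 0.631, -0.738], [0.015, -0.718, -0.696, 0.873], [0.0, 0.0, 0.0, 1.0]]
side [[466.230557306259, 0.0, 272.66162429692304], [0.0, 466.230557306259, 206.49052998515285], [0.0, 0.0, 1.0]] -0.14334045963536388 [[-0.866, -0.343, 0.364, 0.114], [-0.5, 0.569, -0.653, 0.728], [0.017, -0.748, -0.664, 0.806], [0.0, 0.0, 0.0, 1.0]]
wrist [[307.7822944386416, 0.0, 275.07120272190815], [0.0, 307.7822944386416, 210.1793548751525], [0.0, 0.0, 1.0]] -0.06365904807194427 [[0.429, -0.874, -0.229, 0.343], [-0.903, -0.415, -0.106, -0.557], [-0.002, 0.252, -0.968, 0.384], [0.0, 0.0, 0.0, 1.0]]
```

View pics/scene0.png

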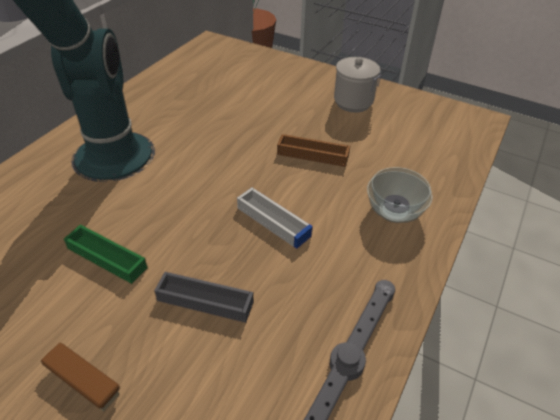

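View pics/side0.png

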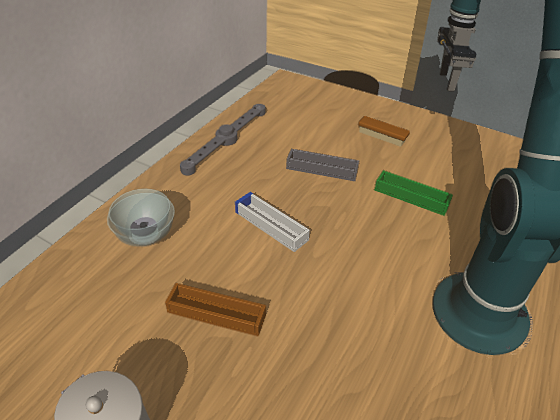

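View pics/wrist0.png

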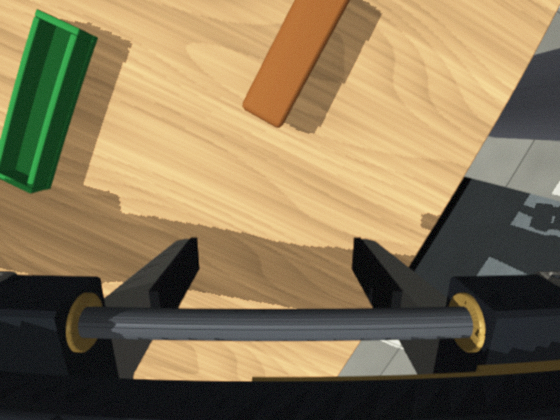

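The scene shows the grey tray at about (204,297), the white tray at (274,217) with its blue end at (303,233), and the bamboo tray at (314,150). The side view agrees: grey (322,165), white (272,220), bamboo (216,308). I'll fit a box model to the silhouettes in both views.

```bash
cat > h.py <<'E'
import numpy as np,cv2
from scipy.optimize import minimize
def proj(f,P):
    T=f['T'];P=np.atleast_2d(P);c=(P-T[:3,3])@T[:3,:3]
    u=c[:,:2]/c[:,2:3];r2=(u**2).sum(1,keepdims=True);u=u*(1+float(f['k1'])*r2)
    return u@f['K'][:2,:2].T+f['K'][:2,2]
def ray(f,px,z):
    u=(np.array(px,float)-f['K'][:2,2])/f['K'][0,0];d=u.copy()
    for _ in range(10): u=d/(1+float(f['k1'])*(u@u))
    v=f['T'][:3,:3]@np.array([u[0],u[1],1]);o=f['T'][:3,3]
    return o+v*(z-o[2])/v[2]
def box(x,y,a,z0=0,h=.036,L=.2,W=.054):
    R=np.array([[np.cos(a),-np.sin(a)],[np.sin(a),np.cos(a)]])
    b=np.array([[L,W],[-L,W],[-L,-W],[L,-W]])/2@R.T+[x,y]
    return np.vstack([np.c_[b,np.full(4,z0)],np.c_[b,np.full(4,z0+h)]])
def hullmask(f,B,S=4):
    p=proj(f,B);h=cv2.convexHull(p.astype(np.float32))
    m=np.zeros((420*S,560*S),np.uint8)
    cv2.fillPoly(m,[np.round((h+0.5)*S*16-8).astype(np.int32)],1,shift=4)
    return cv2.resize(m.astype(np.float32),(560,420),interpolation=cv2.INTER_AREA)
def fit(fs,masks,p0,z0=0):
    def c(p):
        return sum((np.abs(hullmask(f,box(*p,z0=z0))-m)).sum() for f,m in zip(fs,masks))
    s=np.array([[0,0,0],[.01,0,0],[0,.01,0],[0,0,.1]])
    r=minimize(c,p0,method='Nelder-Mead',options=dict(initial_simplex=np.array(p0)+s,xatol=1e-4,fatol=.1))
    r=minimize(c,r.x,method='Nelder-Mead',options=dict(initial_simplex=r.x+s*.3,xatol=1e-4,fatol=.1))
    return r.x,r.fun,[m.sum() for m in masks]
def gc(f,B,it=6):
    m=hullmask(f,B,2)>.5
    k=lambda n:np.ones((n,n),np.uint8)
    t=np.full(m.shape,cv2.GC_BGD,np.uint8);mu=m.astype(np.uint8)
    t[cv2.dilate(mu,k(25))>0]=cv2.GC_PR_BGD;t[m]=cv2.GC_PR_FGD
    return cv2.grabCut(np.ascontiguousarray(f['image'][:,:,::-1]),t,None,np.zeros((1,65)),np.zeros((1,65)),it,cv2.GC_INIT_WITH_MASK)[0],t
E
cat > loc.py <<'E'
from h import *
fs=[dict(np.load(f'pics/{n}0.npz')) for n in ('scene','side')]
P={'grey':((160,280),(250,310)),'white':((240,197),(310,233)),'bamboo':((279,145),(348,158))}
tiles=[]
for n,(a,b) in P.items():
    A,Bb=ray(fs[0],a,.036),ray(fs[0],b,.036);c=(A+Bb)/2;d=Bb-A
    p0=[c[0],c[1],np.arctan2(d[1],d[0])]
    ms=[]
    for f in fs:
        im=f['image'];hsv=cv2.cvtColor(im,cv2.COLOR_RGB2HSV).astype(int);lab=cv2.cvtColor(im,cv2.COLOR_RGB2LAB).astype(int)
        if n=='bamboo': m=((lab[...,1]>139)&(hsv[...,1]>140))
        else: m=(lab[...,2]<138)
        roi=cv2.dilate((hullmask(f,box(*p0),1)>.5).astype(np.uint8),np.ones((25,25)))
        m=(m&(roi>0)).astype(np.uint8)
        m=cv2.morphologyEx(m,cv2.MORPH_CLOSE,np.ones((5,5)))
        nl,l,st,_=cv2.connectedComponentsWithStats(m);m=(l==1+np.argmax(st[1:,4])).astype(np.uint8)
        cs,_=cv2.findContours(m,cv2.RETR_EXTERNAL,cv2.CHAIN_APPROX_NONE);m=cv2.drawContours(np.zeros_like(m),cs,-1,1,-1)
        ms.append(m.astype(np.float32))
    r,fun,ar=fit(fs,ms,p0);print(n,np.round(p0,4),np.round(r,4),np.degrees(r[2]),fun,ar)
    for f,m in zip(fs,ms):
        print('  single',np.round(fit([f],[m],list(r))[0],4))
    row=[]
    for f,m in zip(fs,ms):
        im=f['image'].copy();
        big=cv2.resize(im,None,fx=4,fy=4,interpolation=cv2.INTER_CUBIC)[:,:,::-1].copy()
        bm=cv2.resize(m,None,fx=4,fy=4)>.5;cs,_=cv2.findContours(bm.astype(np.uint8),0,1);cv2.drawContours(big,cs,-1,(255,255,0),1)
        q=np.round((proj(f,box(*r))+.5)*4).astype(int)
        for i in range(4):
            for u,v in((i,(i+1)%4),(i+4,(i+1)%4+4),(i,i+4)): cv2.line(big,q[u],q[v],(255,0,255),1)
        cc=q.mean(0).astype(int);x0=max(cc[0]-200,0);y0=max(cc[1]-100,0);row.append(big[y0:y0+200,x0:x0+400])
    tiles.append(np.hstack(row))
cv2.imwrite('pics/fit0.png',np.vstack(tiles))
E
python3 loc.py
```

```text
grey [ 0.5226 -0.2832  0.1532] [ 0.515  -0.2771  0.2572] 14.735652514314216 202.625 [np.float32(2937.0), np.float32(1465.0)]
  single [ 0.5159 -0.2768  0.25  ]
  single [ 0.5162 -0.2778  0.2591]
white [ 0.531  -0.008  -0.1038] [ 0.5255 -0.0006 -0.2276] -13.042900668304778 128.25 [np.float32(2071.0), np.float32(1993.0)]
  single [ 0.5252  0.     -0.2276]
  single [ 0.5261 -0.0014 -0.2286]
bamboo [0.5028 0.2601 0.2303] [0.4901 0.2866 0.2459] 14.086897396992953 1585.6875 [np.float32(108.0), np.float32(3051.0)]
  single [0.4754 0.3272 0.2834]
  single [0.4901 0.2866 0.2459]
```

```bash
ls -la pics
```

```text
total 3580
drwxr-xr-x 2 agent agent   4096 Dec  7 03:17 .
drwxr-xr-x 3 agent agent   4096 Dec  7 03:17 ..
-rw-r--r-- 1 agent agent 490263 Dec  7 03:17 fit0.png
-rw-r--r-- 1 agent agent 706776 Dec  7 03:16 scene0.npz
-rw-r--r-- 1 agent agent 305158 Dec  7 03:16 scene0.png
-rw-r--r-- 1 agent agent 706776 Dec  7 03:16 side0.npz
-rw-r--r-- 1 agent agent 348684 Dec  7 03:16 side0.png
-rw-r--r-- 1 agent agent 706776 Dec  7 03:16 wrist0.npz
-rw-r--r-- 1 agent agent 377979 Dec  7 03:16 wrist0.png
```

View pics/fit0.png

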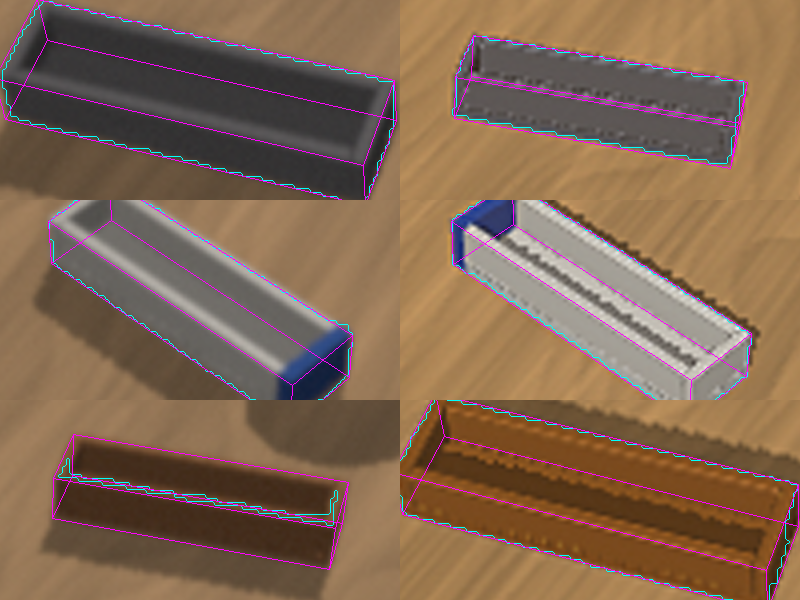

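Grey and white fit to about 1 mm in both views. The bamboo mask failed in the scene view, so I'll fix it and check the crock clearance and first move.

```bash
cat >> h.py <<'E'
def move(p,az,s=None):
    "tool-frame units to bring TCP to p with x-axis azimuth az (deg, mod 180), pointing down"
    from workcell import ctrl
    from scipy.spatial.transform import Rotation as Ro
    s=ctrl.read_state();R=np.array(s['orientation']);d=R.T@(np.array(p)-s['eef_pos'])/.4
    best=None
    for a in (az,az+180,az-180):
        a_=np.radians(a);x=np.array([np.cos(a_),np.sin(a_),0]);z=np.array([0,0,-1.]);G=np.c_[x,np.cross(z,x),z]
        w=Ro.from_matrix(R.T@G).as_rotvec()/(np.pi/2)
        if best is None or np.linalg.norm(w)<np.linalg.norm(best):best=w
    print('clk',round(s['clock'],2),'tcp',np.round(s['eef_pos'],4),'az',round(np.degrees(np.arctan2(R[1,0],R[0,0])),2),'F',np.round(s['force'],1),'op',round(s['opening'],4))
    print('t',np.round(d,4),'w',np.round(best,4))
E
python3 - <<'E'
from h import *
fs=[dict(np.load(f'pics/{n}0.npz')) for n in ('scene','side')]
r=[.4901,.2866,.2459]
ms=[]
for i,f in enumerate(fs):
    lab=cv2.cvtColor(f['image'],cv2.COLOR_RGB2LAB).astype(int)
    hsv=cv2.cvtColor(f['image'],cv2.COLOR_RGB2HSV).astype(int)
    if i==0:
        print(hsv[150,312],hsv[157,312],hsv[166,290],hsv[145,312],lab[150,312],lab[166,290])
        m=(hsv[...,1]>130)
    else: m=(lab[...,1]>139)&(hsv[...,1]>140)
    roi=cv2.dilate((hullmask(f,box(*r),1)>.5).astype(np.uint8),np.ones((13,13)))
    m=cv2.morphologyEx((m&(roi>0)).astype(np.uint8),cv2.MORPH_CLOSE,np.ones((5,5)))
    nl,l,st,_=cv2.connectedComponentsWithStats(m);m=(l==1+np.argmax(st[1:,4])).astype(np.float32)
    ms.append(m);print(m.sum(),hullmask(f,box(*r)).sum())
print(fit(fs,ms,r)); print(fit(fs[:1],ms[:1],r))
print('crock',ray(fs[0],(356,73),.13),ray(fs[1],(95,385),.15),'bowl',ray(fs[0],(399,192),.07))
print('spray',ray(fs[0],(385,288),.03))
move([.515,-.277,.12],14.74)
E
```

```text
[ 13 145 114] [ 13 148  69] [ 14 106 115] [ 14 155  66] [ 92 141 150] [103 135 145]
1430.0 1581.9375
3026.0 3136.625
(array([0.4905816 , 0.28688629, 0.24557947]), np.float64(289.8125), [np.float32(1430.0), np.float32(3026.0)])
(array([0.48805832, 0.28849856, 0.23209955]), np.float64(142.9375), [np.float32(1430.0)])
crock [0.49172053 0.5618983  0.13      ] [0.50088258 0.57563496 0.15      ] bowl [0.7727198  0.18237451 0.07      ]
spray [ 0.84025728 -0.0754267   0.03      ]
clk 0.15 tcp [ 0.2789 -0.5867  0.2219] az 25.43 F [ 0.3  0.7 -0.1] op 0.0922
t [ 0.8656 -0.4454  0.2551] w [-8.000e-04  1.000e-04  1.187e-01]
```

```bash
python3 -m jog '[{"tx":0.05,"ty":-0.025,"tz":0.01,"wz":0.01,"fingers":-1},{"tx":0.13,"ty":-0.067,"tz":0.03,"wz":0.02,"fingers":-1},{"tx":0.21,"ty":-0.108,"tz":0.05,"wz":0.03,"fingers":-1},{"tx":0.29,"ty":-0.149,"tz":0.07,"wz":0.04,"fingers":-1},{"tx":0.37,"ty":-0.19,"tz":0.09,"wz":0.05,"fingers":-1},{"tx":0.45,"ty":-0.231,"tz":0.11,"wz":0.06,"fingers":-1},{"tx":0.53,"ty":-0.272,"tz":0.13,"wz":0.07,"fingers":-1},{"tx":0.61,"ty":-0.313,"tz":0.15,"wz":0.08,"fingers":-1},{"tx":0.69,"ty":-0.355,"tz":0.18,"wz":0.09,"fingers":-1},{"tx":0.77,"ty":-0.396,"tz":0.21,"wz":0.1,"fingers":-1},{"tx":0.83,"ty":-0.427,"tz":0.24,"wz":0.115,"fingers":-1},{"tx":0.866,"ty":-0.445,"tz":0.255,"wz":0.119,"fingers":-1},{"tx":0.866,"ty":-0.445,"tz":0.255,"wz":0.119,"fingers":-1},{"tx":0.866,"ty":-0.445,"tz":0.255,"wz":0.119,"fingers":-1}]' 20
python3 - <<'E'
from h import *
from workcell import ctrl
f=ctrl.grab_frame('wrist');np.savez('pics/wrist1.npz',**f)
im=f['image'][:,:,::-1].copy();q=np.round(proj(f,box(.515,-.2771,.2572))).astype(int)
for i in range(4):
    for u,v in((i,(i+1)%4),(i+4,(i+1)%4+4),(i,i+4)): cv2.line(im,q[u],q[v],(255,0,255),1)
cv2.imwrite('pics/wrist1.png',im)
move([.515,-.277,.017],14.74)
E
```

```text
clk 0.2 tcp [ 0.2789 -0.5867  0.222 ] az 25.43 F [ 0.4 -0.1 -0.1] op 0.0916
t [ 0.8656 -0.4454  0.513 ] w [-7.000e-04  1.000e-04  1.187e-01]$[0]: bad value
```

View pics/wrist1.png

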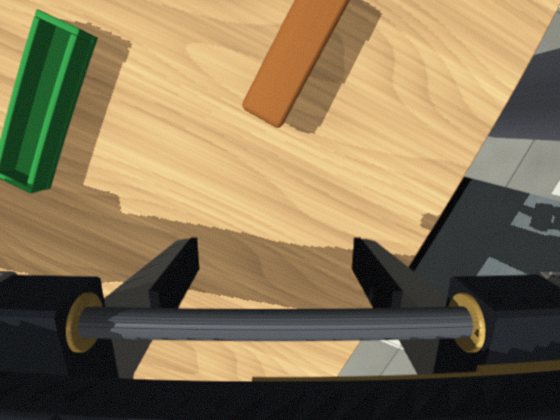

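The picture is unchanged because the call was refused. Every row probably needs all seven keys.

```bash
python3 -m jog '[{"tx":0.05,"ty":-0.025,"tz":0.01,"wx":0,"wy":0,"wz":0.01,"fingers":-1},{"tx":0.13,"ty":-0.067,"tz":0.03,"wx":0,"wy":0,"wz":0.02,"fingers":-1},{"tx":0.21,"ty":-0.108,"tz":0.05,"wx":0,"wy":0,"wz":0.03,"fingers":-1},{"tx":0.29,"ty":-0.149,"tz":0.07,"wx":0,"wy":0,"wz":0.04,"fingers":-1},{"tx":0.37,"ty":-0.19,"tz":0.09,"wx":0,"wy":0,"wz":0.05,"fingers":-1},{"tx":0.45,"ty":-0.231,"tz":0.11,"wx":0,"wy":0,"wz":0.06,"fingers":-1},{"tx":0.53,"ty":-0.272,"tz":0.13,"wx":0,"wy":0,"wz":0.07,"fingers":-1},{"tx":0.61,"ty":-0.313,"tz":0.15,"wx":0,"wy":0,"wz":0.08,"fingers":-1},{"tx":0.69,"ty":-0.355,"tz":0.18,"wx":0,"wy":0,"wz":0.09,"fingers":-1},{"tx":0.77,"ty":-0.396,"tz":0.21,"wx":0,"wy":0,"wz":0.1,"fingers":-1},{"tx":0.83,"ty":-0.427,"tz":0.24,"wx":0,"wy":0,"wz":0.115,"fingers":-1},{"tx":0.866,"ty":-0.445,"tz":0.255,"wx":0,"wy":0,"wz":0.119,"fingers":-1},{"tx":0.866,"ty":-0.445,"tz":0.255,"wx":0,"wy":0,"wz":0.119,"fingers":-1},{"tx":0.866,"ty":-0.445,"tz":0.255,"wx":0,"wy":0,"wz":0.119,"fingers":-1}]' 20
python3 - <<'E'
from h import *
from workcell import ctrl
f=ctrl.grab_frame('wrist');np.savez('pics/wrist2.npz',**f)
im=f['image'][:,:,::-1].copy();q=np.round(proj(f,box(.515,-.2771,.2572))).astype(int)
for i in range(4):
    for u,v in((i,(i+1)%4),(i+4,(i+1)%4+4),(i,i+4)): cv2.line(im,q[u],q[v],(255,0,255),1)
cv2.imwrite('pics/wrist2.png',im)
move([.515,-.277,.017],14.74)
E
```

```text
clock: 1.37
eef_pos: [0.5155, -0.277, 0.1202]
orientation: [[0.967, 0.256, -0.001], [0.256, -0.967, 0.0], [-0.001, -0.001, -1.0]]
force: [0.1, -0.9, -0.3]
opening: 0.0918
clk 1.42 tcp [ 0.5149 -0.2786  0.1206] az 14.7 F [-0.4 -0.2  0.2] op 0.0921
t [ 0.0014 -0.0039  0.2591] w [ 0.0004  0.0005 -0.0005]
```

View pics/wrist2.png

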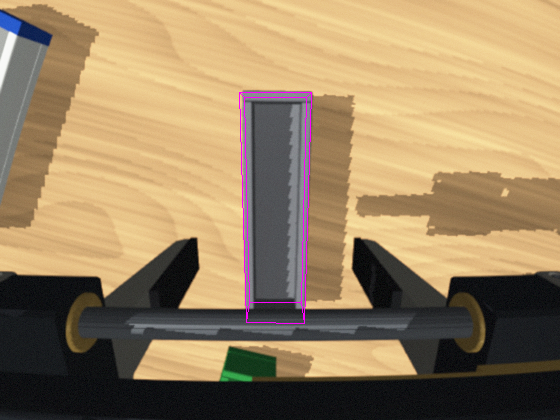

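The overlay matches the grey tray to about 1–2 px, so I'll descend and grip.

```bash
python3 -m jog '[{"tx":0,"ty":0,"tz":0.05,"wx":0,"wy":0,"wz":0,"fingers":-1},{"tx":0,"ty":0,"tz":0.12,"wx":0,"wy":0,"wz":0,"fingers":-1},{"tx":0,"ty":0,"tz":0.19,"wx":0,"wy":0,"wz":0,"fingers":-1},{"tx":0,"ty":0,"tz":0.24,"wx":0,"wy":0,"wz":0,"fingers":-1},{"tx":0,"ty":0,"tz":0.258,"wx":0,"wy":0,"wz":0,"fingers":-1},{"tx":0,"ty":0,"tz":0.258,"wx":0,"wy":0,"wz":0,"fingers":-1},{"tx":0,"ty":0,"tz":0.258,"wx":0,"wy":0,"wz":0,"fingers":1},{"tx":0,"ty":0,"tz":0.258,"wx":0,"wy":0,"wz":0,"fingers":1},{"tx":0,"ty":0,"tz":0.258,"wx":0,"wy":0,"wz":0,"fingers":1},{"tx":0,"ty":0,"tz":0.258,"wx":0,"wy":0,"wz":0,"fingers":1},{"tx":0,"ty":0,"tz":0.258,"wx":0,"wy":0,"wz":0,"fingers":1},{"tx":0,"ty":0,"tz":0.258,"wx":0,"wy":0,"wz":0,"fingers":1},{"tx":0,"ty":0,"tz":0.258,"wx":0,"wy":0,"wz":0,"fingers":1},{"tx":0,"ty":0,"tz":0.258,"wx":0,"wy":0,"wz":0,"fingers":1}]' 20
python3 - <<'E'
from h import *
a=np.radians(-13.04)
move([.5255+.05*np.cos(a),-.0006+.05*np.sin(a),.12],-13.04)
E
```

```text
clock: 2.58
eef_pos: [0.5158, -0.2777, 0.018]
orientation: [[0.967, 0.254, 0.001], [0.254, -0.967, -0.0], [0.0, 0.0, -1.0]]
force: [-1.5, 0.4, 5.0]
opening: 0.0539
clk 2.58 tcp [ 0.5158 -0.2777  0.018 ] az 14.72 F [-1.5  0.4  5. ] op 0.0539
t [ 0.3102 -0.6054 -0.2552] w [ 2.000e-04 -4.000e-04  3.084e-01]
```

```bash
python3 -m jog '[{"tx":0,"ty":0,"tz":-0.03,"wx":0,"wy":0,"wz":0,"fingers":1},{"tx":0,"ty":0,"tz":-0.08,"wx":0,"wy":0,"wz":0,"fingers":1},{"tx":0,"ty":0,"tz":-0.14,"wx":0,"wy":0,"wz":0,"fingers":1},{"tx":0,"ty":0,"tz":-0.2,"wx":0,"wy":0,"wz":0,"fingers":1},{"tx":0.01,"ty":-0.02,"tz":-0.24,"wx":0,"wy":0,"wz":0.01,"fingers":1},{"tx":0.03,"ty":-0.06,"tz":-0.255,"wx":0,"wy":0,"wz":0.03,"fingers":1},{"tx":0.061,"ty":-0.12,"tz":-0.255,"wx":0,"wy":0,"wz":0.06,"fingers":1},{"tx":0.092,"ty":-0.18,"tz":-0.255,"wx":0,"wy":0,"wz":0.09,"fingers":1},{"tx":0.123,"ty":-0.24,"tz":-0.255,"wx":0,"wy":0,"wz":0.12,"fingers":1},{"tx":0.154,"ty":-0.3,"tz":-0.255,"wx":0,"wy":0,"wz":0.15,"fingers":1},{"tx":0.185,"ty":-0.36,"tz":-0.255,"wx":0,"wy":0,"wz":0.18,"fingers":1},{"tx":0.216,"ty":-0.42,"tz":-0.255,"wx":0,"wy":0,"wz":0.21,"fingers":1},{"tx":0.247,"ty":-0.48,"tz":-0.255,"wx":0,"wy":0,"wz":0.24,"fingers":1},{"tx":0.275,"ty":-0.535,"tz":-0.255,"wx":0,"wy":0,"wz":0.27,"fingers":1},{"tx":0.297,"ty":-0.58,"tz":-0.255,"wx":0,"wy":0,"wz":0.295,"fingers":1},{"tx":0.31,"ty":-0.605,"tz":-0.255,"wx":0,"wy":0,"wz":0.308,"fingers":1},{"tx":0.31,"ty":-0.605,"tz":-0.255,"wx":0,"wy":0,"wz":0.308,"fingers":1},{"tx":0.31,"ty":-0.605,"tz":-0.255,"wx":0,"wy":0,"wz":0.308,"fingers":1},{"tx":0.31,"ty":-0.605,"tz":-0.255,"wx":0,"wy":0,"wz":0.308,"fingers":1}]' 20
cat > snap.py <<'E'
import sys
from h import *
from workcell import ctrl
n=sys.argv[1]
fs=[ctrl.grab_frame(k) for k in('scene','side','wrist')]
np.savez(f'pics/all_{n}.npz',a=fs[0]['image'])
for f,k in zip(fs,('scene','side','wrist')): np.savez(f'pics/{k}{n}.npz',**f)
t=[]
for f,c in zip(fs[:2],(eval(sys.argv[2]))):
    x,y,z=c
    p=proj(f,[[x,y,z]])[0].astype(int);x0=max(p[0]-100,0);y0=max(p[1]-75,0)
    t.append(cv2.resize(f['image'][y0:y0+150,x0:x0+200,::-1],(800,600),interpolation=cv2.INTER_CUBIC));print('crop',x0,y0)
cv2.imwrite(f'pics/sc_{n}.png',t[0]);cv2.imwrite(f'pics/sd_{n}.png',t[1]);cv2.imwrite(f'pics/wr_{n}.png',fs[2]['image'][:,:,::-1])
E
python3 snap.py 3 '[(.55,0,.06)]*2'
python3 - <<'E'
from h import *
a=np.radians(-13.04)
move([.5255+.05*np.cos(a),-.0006+.05*np.sin(a),.053],-13.04)
E
```

```text
clock: 4.17
eef_pos: [0.5735, -0.0134, 0.1194]
orientation: [[0.974, -0.226, -0.001], [-0.226, -0.974, -0.001], [-0.0, 0.001, -1.0]]
force: [-0.6, 0.3, -2.1]
opening: 0.0539
crop 182 132
crop 161 129
clk 4.32 tcp [ 0.5737 -0.0136  0.1194] az -13.12 F [-0.5  0.5 -1.5] op 0.054
t [ 0.0003 -0.0047  0.1659] w [ 0.0004  0.0001 -0.0009]
```

View pics/sc_3.png

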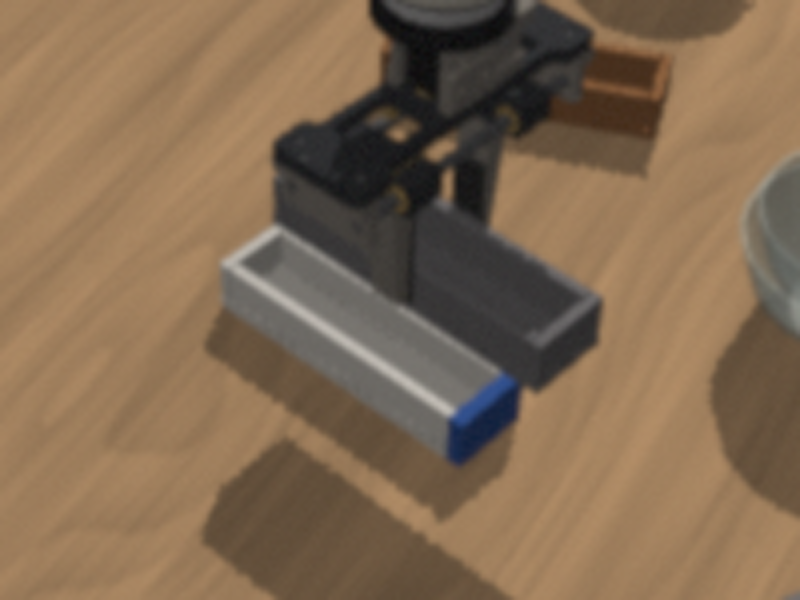

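View pics/wr_3.png

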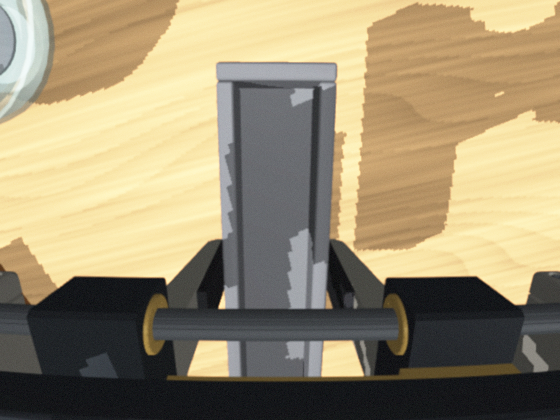

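View pics/sd_3.png

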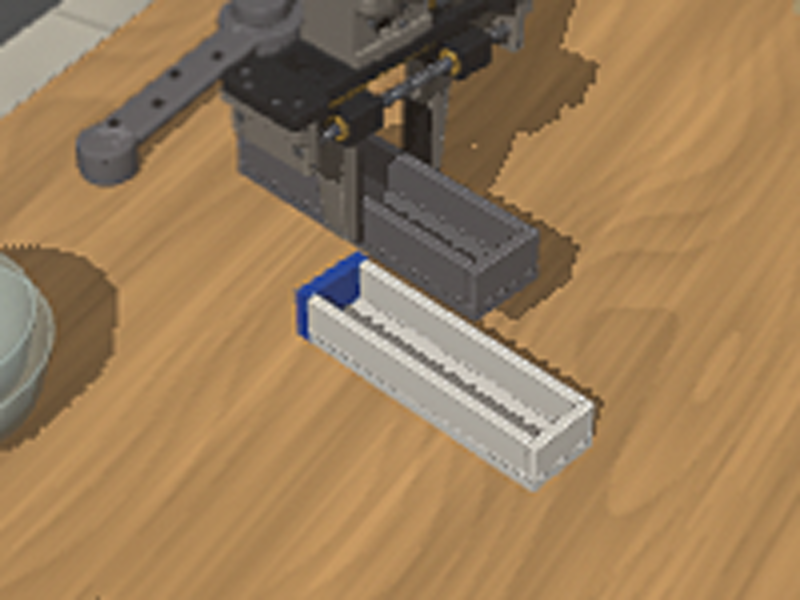

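```bash
python3 - <<'E'
from h import *
c=np.array([.5737,-.0136]);a=np.radians(-13.1)
for k,off in(('scene',(182,132)),('side',(161,129))):
    f=dict(np.load(f'pics/{k}3.npz'))
    big=cv2.resize(f['image'],None,fx=4,fy=4,interpolation=cv2.INTER_CUBIC)[:,:,::-1].copy()
    for B,col in((box(*c,a,z0=.1014),(255,0,255)),(box(.5255,-.0006,a),(0,255,0))):
        q=np.round((proj(f,B)+.5)*4).astype(int)
        for i in range(4):
            for u,v in((i,(i+1)%4),(i+4,(i+1)%4+4),(i,i+4)): cv2.line(big,q[u],q[v],col,1)
    cv2.imwrite(f'pics/ov3{k}.png',big[off[1]*4:off[1]*4+600,off[0]*4:off[0]*4+800])
a_=cv2.imread('pics/ov3scene.png')[120:520,200:600];b_=cv2.imread('pics/ov3side.png')[100:500,210:610]
cv2.imwrite('pics/ov3.png',np.hstack([a_,b_]))
E
```

```text
(no output)
```

View pics/ov3.png

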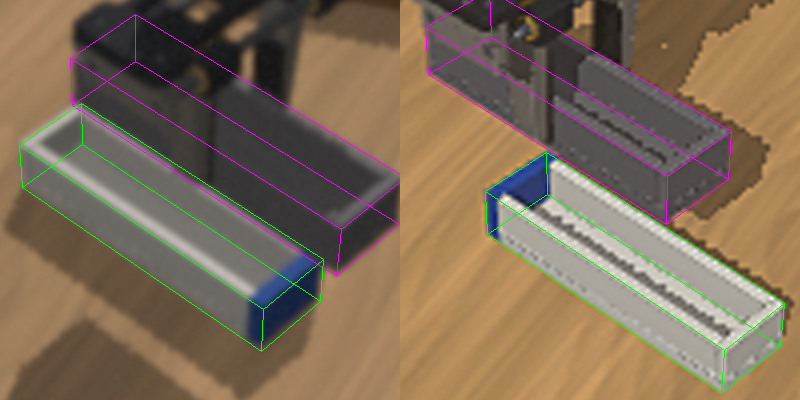

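Both predicted outlines sit on the real edges within about 1 mm. I'll correct y slightly, lower, and watch the force at touch.

```bash
python3 -m jog '[{"tx":0,"ty":-0.004,"tz":0.03,"wx":0,"wy":0,"wz":-0.001,"fingers":1},{"tx":0,"ty":-0.004,"tz":0.08,"wx":0,"wy":0,"wz":-0.001,"fingers":1},{"tx":0,"ty":-0.004,"tz":0.12,"wx":0,"wy":0,"wz":-0.001,"fingers":1},{"tx":0,"ty":-0.004,"tz":0.14,"wx":0,"wy":0,"wz":-0.001,"fingers":1},{"tx":0,"ty":-0.004,"tz":0.15,"wx":0,"wy":0,"wz":-0.001,"fingers":1},{"tx":0,"ty":-0.004,"tz":0.156,"wx":0,"wy":0,"wz":-0.001,"fingers":1},{"tx":0,"ty":-0.004,"tz":0.16,"wx":0,"wy":0,"wz":-0.001,"fingers":1},{"tx":0,"ty":-0.004,"tz":0.162,"wx":0,"wy":0,"wz":-0.001,"fingers":1},{"tx":0,"ty":-0.004,"tz":0.162,"wx":0,"wy":0,"wz":-0.001,"fingers":1},{"tx":0,"ty":-0.004,"tz":0.162,"wx":0,"wy":0,"wz":-0.001,"fingers":1}]' 20
python3 - <<'E'
from h import *
a=np.radians(-13.04)
move([.5255+.05*np.cos(a),-.0006+.05*np.sin(a),.053],-13.04)
E
```

```text
clock: 5.15
eef_pos: [0.5748, -0.0105, 0.0552]
orientation: [[0.975, -0.223, 0.001], [-0.223, -0.975, -0.0], [0.001, -0.0, -1.0]]
force: [0.5, -0.1, -1.4]
opening: 0.0539
clk 5.15 tcp [ 0.5748 -0.0105  0.0552] az -12.91 F [ 0.5 -0.1 -1.4] op 0.0539
t [-0.0006  0.0038  0.0054] w [-0.0002 -0.0007  0.0014]
```

```bash
python3 -m jog '[{"tx":0,"ty":0.001,"tz":0.002,"wx":0,"wy":0,"wz":0,"fingers":1},{"tx":0,"ty":0.001,"tz":0.003,"wx":0,"wy":0,"wz":0,"fingers":1},{"tx":0,"ty":0.001,"tz":0.003,"wx":0,"wy":0,"wz":0,"fingers":1},{"tx":0,"ty":0.001,"tz":0.003,"wx":0,"wy":0,"wz":0,"fingers":1}]' 20
python3 - <<'E'
from workcell import ctrl
import numpy as np
P=[];F=[]
for i in range(4):
    ctrl.grab_frame('scene');s=ctrl.read_state();P.append(s['eef_pos']);F.append(s['force'])
print(np.mean(P,0),np.std(P,0),np.mean(F,0))
E
```

```text
clock: 5.48
eef_pos: [0.5746, -0.0109, 0.054]
orientation: [[0.975, -0.224, 0.001], [-0.224, -0.975, -0.0], [0.001, -0.0, -1.0]]
force: [-0.7, 0.4, 2.9]
opening: 0.0536
[ 0.57457456 -0.01089843  0.05396301] [5.71893078e-06 1.14576806e-05 4.08373518e-06] [-1.43213707 -0.03231903  5.13627146]
```

The contact force rose to about +5 N with the step at 50.1 mm and 1 mm lateral. Releasing and rising.

```bash
python3 -m jog '[{"tx":0,"ty":0,"tz":0,"wx":0,"wy":0,"wz":0,"fingers":-0.6},{"tx":0,"ty":0,"tz":0,"wx":0,"wy":0,"wz":0,"fingers":-1},{"tx":0,"ty":0,"tz":0,"wx":0,"wy":0,"wz":0,"fingers":-1},{"tx":0,"ty":0,"tz":0,"wx":0,"wy":0,"wz":0,"fingers":-1},{"tx":0,"ty":0,"tz":0,"wx":0,"wy":0,"wz":0,"fingers":-1},{"tx":0,"ty":0,"tz":-0.02,"wx":0,"wy":0,"wz":0,"fingers":-1},{"tx":0,"ty":0,"tz":-0.08,"wx":0,"wy":0,"wz":0,"fingers":-1},{"tx":0,"ty":0,"tz":-0.15,"wx":0,"wy":0,"wz":0,"fingers":-1},{"tx":0,"ty":0,"tz":-0.22,"wx":0,"wy":0,"wz":0,"fingers":-1},{"tx":0,"ty":0,"tz":-0.27,"wx":0,"wy":0,"wz":0,"fingers":-1},{"tx":0,"ty":0,"tz":-0.27,"wx":0,"wy":0,"wz":0,"fingers":-1}]' 20
python3 - <<'E'
from h import *
move([.4902,.287,.15],14.0)
E
```

```text
clock: 6.6
eef_pos: [0.5773, -0.0108, 0.1666]
orientation: [[0.975, -0.224, 0.009], [-0.224, -0.975, 0.0], [0.009, -0.002, -1.0]]
force: [0.5, -0.1, 0.1]
opening: 0.0919
clk 6.6 tcp [ 0.5773 -0.0108  0.1666] az -12.92 F [ 0.5 -0.1  0.1] op 0.0919
t [-0.379  -0.6768  0.0398] w [-1.000e-04 -5.700e-03 -2.992e-01]
```

```bash
python3 -m jog '[{"tx":-0.02,"ty":-0.03,"tz":0,"wx":0,"wy":0,"wz":-0.01,"fingers":-1},{"tx":-0.05,"ty":-0.09,"tz":0,"wx":0,"wy":0,"wz":-0.03,"fingers":-1},{"tx":-0.09,"ty":-0.16,"tz":0,"wx":0,"wy":0,"wz":-0.06,"fingers":-1},{"tx":-0.13,"ty":-0.23,"tz":0,"wx":0,"wy":0,"wz":-0.09,"fingers":-1},{"tx":-0.17,"ty":-0.3,"tz":0,"wx":0,"wy":0,"wz":-0.12,"fingers":-1},{"tx":-0.21,"ty":-0.37,"tz":0,"wx":0,"wy":0,"wz":-0.15,"fingers":-1},{"tx":-0.25,"ty":-0.44,"tz":0.01,"wx":0,"wy":0,"wz":-0.18,"fingers":-1},{"tx":-0.29,"ty":-0.51,"tz":0.02,"wx":0,"wy":0,"wz":-0.21,"fingers":-1},{"tx":-0.32,"ty":-0.57,"tz":0.03,"wx":0,"wy":0,"wz":-0.24,"fingers":-1},{"tx":-0.35,"ty":-0.63,"tz":0.04,"wx":0,"wy":0,"wz":-0.27,"fingers":-1},{"tx":-0.37,"ty":-0.665,"tz":0.04,"wx":0,"wy":0,"wz":-0.29,"fingers":-1},{"tx":-0.379,"ty":-0.677,"tz":0.04,"wx":0,"wy":-0.003,"wz":-0.299,"fingers":-1},{"tx":-0.379,"ty":-0.677,"tz":0.04,"wx":0,"wy":-0.003,"wz":-0.299,"fingers":-1},{"tx":-0.379,"ty":-0.677,"tz":0.04,"wx":0,"wy":-0.003,"wz":-0.299,"fingers":-1},{"tx":-0.379,"ty":-0.677,"tz":0.04,"wx":0,"wy":-0.003,"wz":-0.299,"fingers":-1}]' 20
python3 snap.py 4 '[(.55,0,.06)]*2'
python3 - <<'E'
from h import *
def draw(im,f,B,col,s=1):
    q=np.round((proj(f,B)+.5)*s).astype(int)
    for i in range(4):
        for u,v in((i,(i+1)%4),(i+4,(i+1)%4+4),(i,i+4)): cv2.line(im,q[u],q[v],col,1)
f=dict(np.load('pics/wrist4.npz'));im=f['image'][:,:,::-1].copy()
draw(im,f,box(.4905,.2869,np.radians(14.07)),(255,0,255))
cv2.imwrite('pics/wr4o.png',im)
t=[]
for k in('scene','side'):
    f=dict(np.load(f'pics/{k}4.npz'));im=cv2.resize(f['image'],None,fx=4,fy=4,interpolation=cv2.INTER_CUBIC)[:,:,::-1].copy()
    draw(im,f,box(.5746,-.0109,np.radians(-12.92),z0=.036),(255,0,255),4);draw(im,f,box(.5255,-.0006,np.radians(-13.04)),(0,255,0),4)
    c=(proj(f,[[.55,0,.04]])[0]*4).astype(int);t.append(im[c[1]-250:c[1]+250,c[0]-200:c[0]+200])
cv2.imwrite('pics/ov4.png',np.hstack(t))
move([.4905,.2869,.018],14.07)
E
```

```text
clock: 7.85
eef_pos: [0.4878, 0.285, 0.1453]
orientation: [[0.971, 0.239, -0.005], [0.239, -0.971, -0.001], [-0.005, 0.0, -1.0]]
force: [0.3, -1.5, 0.2]
opening: 0.092
crop 182 132
crop 161 129
clk 8.0 tcp [0.4877 0.2856 0.1455] az 13.84 F [-0.5 -0.3 -0. ] op 0.0916
t [ 0.009  -0.0014  0.3187] w [-0.0004  0.0027 -0.0025]
```

View pics/wr4o.png

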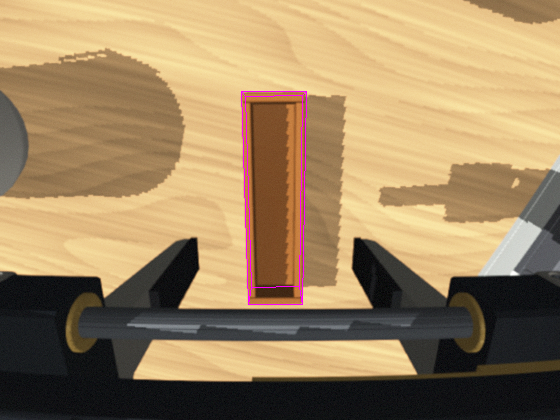

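View pics/ov4.png

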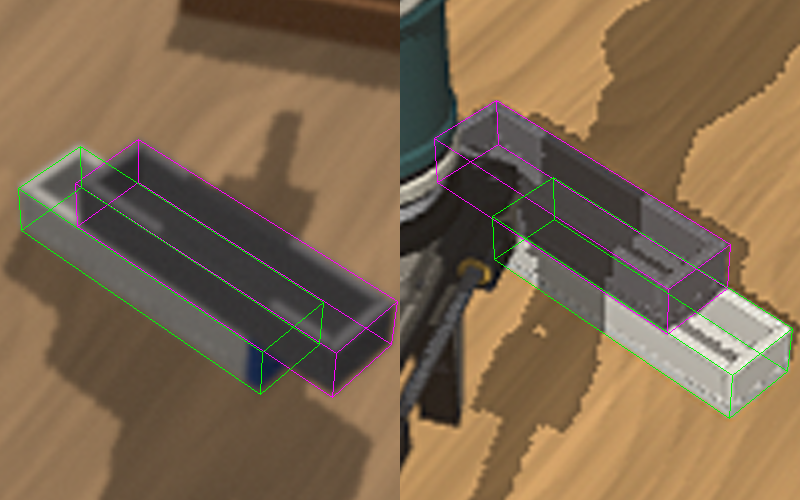

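The grey tray sits level on the white rim with its predicted outline matched in both views. The bamboo outline matches in the wrist view too, so I'll grip it.

```bash
python3 -m jog '[{"tx":0.009,"ty":-0.001,"tz":0.04,"wx":0,"wy":0.003,"wz":-0.002,"fingers":-1},{"tx":0.009,"ty":-0.001,"tz":0.1,"wx":0,"wy":0.003,"wz":-0.002,"fingers":-1},{"tx":0.009,"ty":-0.001,"tz":0.17,"wx":0,"wy":0.003,"wz":-0.002,"fingers":-1},{"tx":0.009,"ty":-0.001,"tz":0.24,"wx":0,"wy":0.003,"wz":-0.002,"fingers":-1},{"tx":0.009,"ty":-0.001,"tz":0.29,"wx":0,"wy":0.003,"wz":-0.002,"fingers":-1},{"tx":0.009,"ty":-0.001,"tz":0.31,"wx":0,"wy":0.003,"wz":-0.002,"fingers":-1},{"tx":0.009,"ty":-0.001,"tz":0.318,"wx":0,"wy":0.003,"wz":-0.002,"fingers":-1},{"tx":0.009,"ty":-0.001,"tz":0.318,"wx":0,"wy":0.003,"wz":-0.002,"fingers":-1},{"tx":0.009,"ty":-0.001,"tz":0.318,"wx":0,"wy":0.003,"wz":-0.002,"fingers":1},{"tx":0.009,"ty":-0.001,"tz":0.318,"wx":0,"wy":0.003,"wz":-0.002,"fingers":1},{"tx":0.009,"ty":-0.001,"tz":0.318,"wx":0,"wy":0.003,"wz":-0.002,"fingers":1},{"tx":0.009,"ty":-0.001,"tz":0.318,"wx":0,"wy":0.003,"wz":-0.002,"fingers":1},{"tx":0.009,"ty":-0.001,"tz":0.318,"wx":0,"wy":0.003,"wz":-0.002,"fingers":1},{"tx":0.009,"ty":-0.001,"tz":0.318,"wx":0,"wy":0.003,"wz":-0.002,"fingers":1},{"tx":0.009,"ty":-0.001,"tz":0.318,"wx":0,"wy":0.003,"wz":-0.002,"fingers":1},{"tx":0.009,"ty":-0.001,"tz":0.318,"wx":0,"wy":0.003,"wz":-0.002,"fingers":1}]' 20
python3 - <<'E'
from h import *
move([.5255,-.0006,.16],-13.04)
E
```

```text
clock: 9.33
eef_pos: [0.49, 0.2882, 0.0185]
orientation: [[0.97, 0.245, 0.0], [0.245, -0.97, 0.001], [0.001, -0.001, -1.0]]
force: [-0.6, -1.0, 4.5]
opening: 0.0539
clk 9.33 tcp [0.49   0.2882 0.0185] az 14.17 F [-0.6 -1.   4.5] op 0.0539
t [-0.0905  0.7213 -0.3544] w [-6.000e-04 -2.000e-04  3.023e-01]
```

```bash
python3 -m jog '[{"tx":0,"ty":0,"tz":-0.03,"wx":0,"wy":0,"wz":0,"fingers":1},{"tx":0,"ty":0,"tz":-0.08,"wx":0,"wy":0,"wz":0,"fingers":1},{"tx":0,"ty":0,"tz":-0.14,"wx":0,"wy":0,"wz":0,"fingers":1},{"tx":0,"ty":0,"tz":-0.21,"wx":0,"wy":0,"wz":0,"fingers":1},{"tx":0,"ty":0.02,"tz":-0.28,"wx":0,"wy":0,"wz":0.01,"fingers":1},{"tx":-0.01,"ty":0.06,"tz":-0.32,"wx":0,"wy":0,"wz":0.03,"fingers":1},{"tx":-0.015,"ty":0.12,"tz":-0.345,"wx":0,"wy":0,"wz":0.06,"fingers":1},{"tx":-0.023,"ty":0.18,"tz":-0.354,"wx":0,"wy":0,"wz":0.09,"fingers":1},{"tx":-0.03,"ty":0.25,"tz":-0.354,"wx":0,"wy":0,"wz":0.12,"fingers":1},{"tx":-0.04,"ty":0.32,"tz":-0.354,"wx":0,"wy":0,"wz":0.15,"fingers":1},{"tx":-0.05,"ty":0.39,"tz":-0.354,"wx":0,"wy":0,"wz":0.18,"fingers":1},{"tx":-0.058,"ty":0.46,"tz":-0.354,"wx":0,"wy":0,"wz":0.21,"fingers":1},{"tx":-0.066,"ty":0.53,"tz":-0.354,"wx":0,"wy":0,"wz":0.235,"fingers":1},{"tx":-0.075,"ty":0.6,"tz":-0.354,"wx":0,"wy":0,"wz":0.26,"fingers":1},{"tx":-0.083,"ty":0.66,"tz":-0.354,"wx":0,"wy":0,"wz":0.285,"fingers":1},{"tx":-0.088,"ty":0.7,"tz":-0.354,"wx":0,"wy":0,"wz":0.298,"fingers":1},{"tx":-0.09,"ty":0.721,"tz":-0.354,"wx":0,"wy":0,"wz":0.302,"fingers":1},{"tx":-0.09,"ty":0.721,"tz":-0.354,"wx":0,"wy":0,"wz":0.302,"fingers":1},{"tx":-0.09,"ty":0.721,"tz":-0.354,"wx":0,"wy":0,"wz":0.302,"fingers":1},{"tx":-0.09,"ty":0.721,"tz":-0.354,"wx":0,"wy":0,"wz":0.302,"fingers":1}]' 20
python3 snap.py 5 '[(.55,0,.06)]*2'
cat >> h.py <<'E'
def draw(im,f,B,col,s=1):
    q=np.round((proj(f,B)+.5)*s).astype(int)
    for i in range(4):
        for u,v in((i,(i+1)%4),(i+4,(i+1)%4+4),(i,i+4)): cv2.line(im,q[u],q[v],col,1)
E
python3 - <<'E'
from h import *
from workcell import ctrl
s=ctrl.read_state();e=s['eef_pos'];R=s['orientation'];a=np.arctan2(R[1][0],R[0][0])
t=[]
for k in('scene','side'):
    f=dict(np.load(f'pics/{k}5.npz'));im=cv2.resize(f['image'],None,fx=4,fy=4,interpolation=cv2.INTER_CUBIC)[:,:,::-1].copy()
    draw(im,f,box(.5746,-.0109,np.radians(-12.92),z0=.036),(255,0,255),4);draw(im,f,box(.5255,-.0006,np.radians(-13.04)),(0,255,0),4)
    draw(im,f,box(e[0],e[1],a,z0=e[2]-.0185),(0,255,255),4)
    c=(proj(f,[[.55,0,.07]])[0]*4).astype(int);t.append(im[c[1]-300:c[1]+280,c[0]-200:c[0]+200])
cv2.imwrite('pics/ov5.png',np.hstack(t))
move([.5255,-.0006,.0905],-13.04)
E
```

```text
clock: 11.0
eef_pos: [0.5254, 0.0016, 0.1594]
orientation: [[0.975, -0.222, -0.0], [-0.222, -0.975, 0.002], [-0.001, -0.002, -1.0]]
force: [-0.5, 1.4, -1.8]
opening: 0.0541
crop 182 132
crop 161 129
clk 11.15 tcp [0.5254 0.0012 0.1594] az -12.86 F [ 0.5 -0.7 -1.7] op 0.0533
t [0.0013 0.0045 0.1722] w [-0.001   0.0004  0.002 ]
```

View pics/ov5.png

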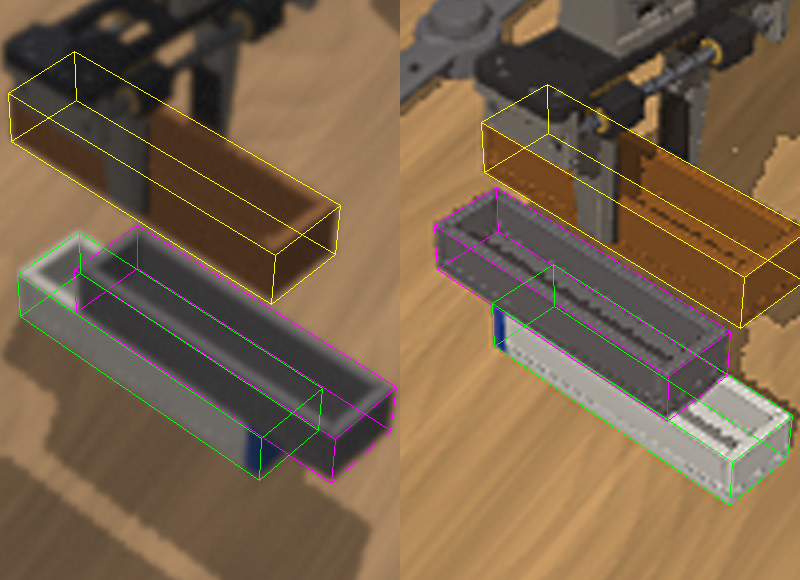

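All three outlines fit, with the bamboo tray about 1 mm off at most. Lowering it to just above contact.

```bash
python3 -m jog '[{"tx":0.001,"ty":0.004,"tz":0.03,"wx":-0.001,"wy":0,"wz":0.002,"fingers":1},{"tx":0.001,"ty":0.004,"tz":0.08,"wx":-0.001,"wy":0,"wz":0.002,"fingers":1},{"tx":0.001,"ty":0.004,"tz":0.12,"wx":-0.001,"wy":0,"wz":0.002,"fingers":1},{"tx":0.001,"ty":0.004,"tz":0.145,"wx":-0.001,"wy":0,"wz":0.002,"fingers":1},{"tx":0.001,"ty":0.004,"tz":0.158,"wx":-0.001,"wy":0,"wz":0.002,"fingers":1},{"tx":0.001,"ty":0.004,"tz":0.163,"wx":-0.001,"wy":0,"wz":0.002,"fingers":1},{"tx":0.001,"ty":0.004,"tz":0.167,"wx":-0.001,"wy":0,"wz":0.002,"fingers":1},{"tx":0.001,"ty":0.004,"tz":0.169,"wx":-0.001,"wy":0,"wz":0.002,"fingers":1},{"tx":0.001,"ty":0.004,"tz":0.169,"wx":-0.001,"wy":0,"wz":0.002,"fingers":1},{"tx":0.001,"ty":0.004,"tz":0.169,"wx":-0.001,"wy":0,"wz":0.002,"fingers":1}]' 20
python3 - <<'E'
from h import *
move([.5255,-.0006,.0905],-13.04)
E
```

```text
clock: 11.98
eef_pos: [0.526, -0.0019, 0.0924]
orientation: [[0.974, -0.228, 0.001], [-0.228, -0.974, -0.0], [0.001, 0.0, -1.0]]
force: [0.8, -0.4, -3.0]
opening: 0.0539
clk 11.98 tcp [ 0.526  -0.0019  0.0924] az -13.19 F [ 0.8 -0.4 -3. ] op 0.0539
t [-0.0019 -0.0029  0.0048] w [ 0.0002 -0.0004 -0.0016]
```

```bash
python3 -m jog '[{"tx":-0.002,"ty":-0.003,"tz":0,"wx":0,"wy":0,"wz":-0.001,"fingers":1},{"tx":-0.002,"ty":-0.003,"tz":0.001,"wx":0,"wy":0,"wz":-0.001,"fingers":1},{"tx":-0.002,"ty":-0.003,"tz":0.002,"wx":0,"wy":0,"wz":-0.001,"fingers":1},{"tx":-0.002,"ty":-0.003,"tz":0.003,"wx":0,"wy":0,"wz":-0.001,"fingers":1},{"tx":-0.002,"ty":-0.003,"tz":0.003,"wx":0,"wy":0,"wz":-0.001,"fingers":1}]' 20
python3 - <<'E'
from h import *
move([.5255,-.0006,.0905],-13.04)
E
```

```text
clock: 12.4
eef_pos: [0.5251, -0.0006, 0.0906]
orientation: [[0.974, -0.227, -0.0], [-0.227, -0.974, -0.0], [-0.0, 0.001, -1.0]]
force: [-0.8, -1.0, -0.9]
opening: 0.054
clk 12.4 tcp [ 0.5251 -0.0006  0.0906] az -13.1 F [-0.8 -1.  -0.9] op 0.054
t [ 0.001  -0.0002  0.0003] w [ 0.0003  0.0002 -0.0006]
```

```bash
python3 -m jog '[{"tx":0,"ty":0,"tz":0.001,"wx":0,"wy":0,"wz":0,"fingers":1},{"tx":0,"ty":0,"tz":0.002,"wx":0,"wy":0,"wz":0,"fingers":1},{"tx":0,"ty":0,"tz":0.002,"wx":0,"wy":0,"wz":0,"fingers":1}]' 20
```

```text
clock: 12.65
eef_pos: [0.5251, -0.0006, 0.0905]
orientation: [[0.974, -0.227, -0.001], [-0.227, -0.974, -0.0], [-0.0, 0.001, -1.0]]
force: [-2.4, -0.6, 5.6]
opening: 0.0544
```

The bamboo tray is in contact at +5.6 N. Releasing, rising straight up, then backing well away.

```bash
python3 -m jog '[{"tx":0,"ty":0,"tz":0,"wx":0,"wy":0,"wz":0,"fingers":-0.6},{"tx":0,"ty":0,"tz":0,"wx":0,"wy":0,"wz":0,"fingers":-1},{"tx":0,"ty":0,"tz":0,"wx":0,"wy":0,"wz":0,"fingers":-1},{"tx":0,"ty":0,"tz":0,"wx":0,"wy":0,"wz":0,"fingers":-1},{"tx":0,"ty":0,"tz":0,"wx":0,"wy":0,"wz":0,"fingers":-1},{"tx":0,"ty":0,"tz":-0.02,"wx":0,"wy":0,"wz":0,"fingers":-1},{"tx":0,"ty":0,"tz":-0.07,"wx":0,"wy":0,"wz":0,"fingers":-1},{"tx":0,"ty":0,"tz":-0.13,"wx":0,"wy":0,"wz":0,"fingers":-1},{"tx":0,"ty":0,"tz":-0.2,"wx":0,"wy":0,"wz":0,"fingers":-1},{"tx":0,"ty":0,"tz":-0.26,"wx":0,"wy":0,"wz":0,"fingers":-1},{"tx":0,"ty":0.06,"tz":-0.3,"wx":0,"wy":0,"wz":0,"fingers":-1},{"tx":0,"ty":0.13,"tz":-0.32,"wx":0,"wy":0,"wz":0,"fingers":-1},{"tx":0,"ty":0.2,"tz":-0.32,"wx":0,"wy":0,"wz":0,"fingers":-1},{"tx":0,"ty":0.27,"tz":-0.32,"wx":0,"wy":0,"wz":0,"fingers":-1},{"tx":0,"ty":0.34,"tz":-0.32,"wx":0,"wy":0,"wz":0,"fingers":-1},{"tx":0,"ty":0.41,"tz":-0.32,"wx":0,"wy":0,"wz":0,"fingers":-1},{"tx":0,"ty":0.47,"tz":-0.32,"wx":0,"wy":0,"wz":0,"fingers":-1},{"tx":0,"ty":0.5,"tz":-0.32,"wx":0,"wy":0,"wz":0,"fingers":-1},{"tx":0,"ty":0.5,"tz":-0.32,"wx":0,"wy":0,"wz":0,"fingers":-1}]' 20
python3 snap.py 6 '[(.55,0,.06)]*2'
python3 - <<'E'
from h import *
t=[];a=np.radians(-13.04)
for k in('scene','side'):
    f=dict(np.load(f'pics/{k}6.npz'));im=cv2.resize(f['image'],None,fx=4,fy=4,interpolation=cv2.INTER_CUBIC)[:,:,::-1].copy()
    draw(im,f,box(.5746,-.0109,np.radians(-12.92),z0=.036),(255,0,255),4);draw(im,f,box(.5255,-.0006,a),(0,255,0),4)
    draw(im,f,box(.5251,-.0006,a,z0=.072),(0,255,255),4)
    c=(proj(f,[[.55,0,.07]])[0]*4).astype(int);t.append(im[c[1]-300:c[1]+280,c[0]-200:c[0]+200])
    cv2.imwrite(f'pics/{k}6.png',f['image'][:,:,::-1])
cv2.imwrite('pics/ov6.png',np.hstack(t))
E
```

```text
clock: 14.23
eef_pos: [0.4788, -0.1987, 0.2186]
orientation: [[0.973, -0.232, -0.0], [-0.232, -0.973, -0.002], [0.0, 0.002, -1.0]]
force: [-0.8, 0.7, 0.8]
opening: 0.0917
crop 182 132
crop 161 129
```

View pics/ov6.png

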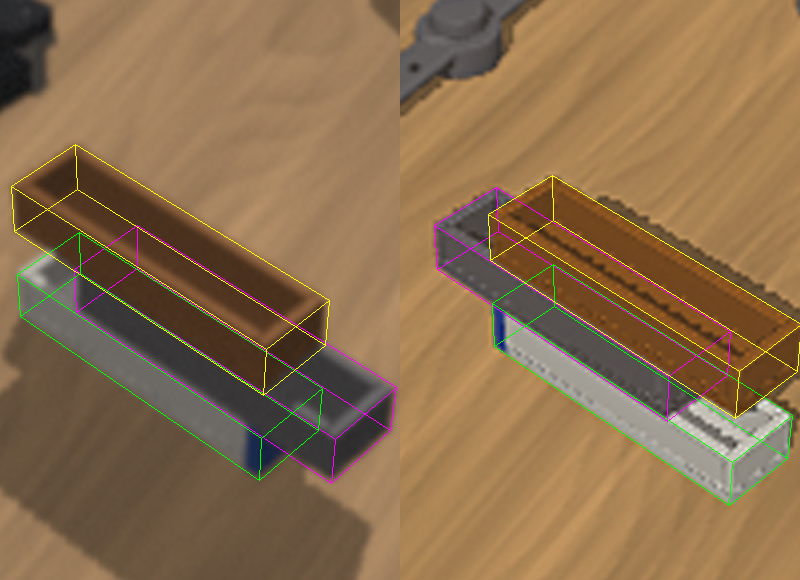

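View pics/scene6.png

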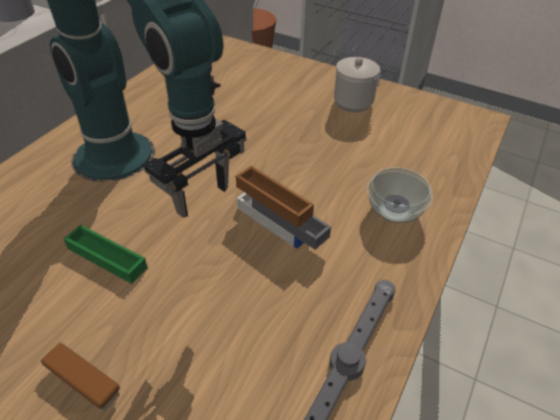

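The stack stands level, with all three outlines matching to about 1 px. The bowls (399,192), green tray (105,253), brush, spray arm and crock are where they were. Handing in.

```bash
python3 -c "
from workcell import ctrl
print(ctrl.hand_in())"
```

```text
the job is handed in; nothing more can be done
None
```

The stack is built as asked and handed in at about 14 s. The grey tray is on the white tray's rim, stepped 50 mm towards the blue end. The bamboo tray is on the grey rim, stepped back so it is straight above the white tray.

- **Position:** The arm's readings at release put the grey step at 50.1 mm with about 1 mm of sideways offset, and the bamboo tray within 0.5 mm of the white tray's centre. The last scene and side pictures matched the predicted outlines of all three trays to about 1 px, level.
- **Forces:** I saw no more than about 6 N in the readings between moves. I did not record forces within moves.
- **Surroundings:** The bowls and the green tray had not moved, and the gripper was open and clear of the stack.
- **Problems:** The first move call was refused because its rows lacked some keys, so nothing moved and I resent it. No final check failed.

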